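# Put returned reflector lamps back in their stock trays

## Robot

A 7-joint arm with a two-finger parallel gripper is mounted at the origin on the work surface. World frame = base frame: x ahead of the robot, y to its left, z up, the work surface at z = 0. Lengths are in mm, angles in rad, forces in N, time in s.
With the tool pointing down it reaches from about 400 to 850 mm from the base axis. Payload 4.5 kg.
Tool frame: the origin (TCP) lies at the very end of the fingers, on their centre line; the grasp point (between the pads) lies 19 mm behind it; z points along the fingers, y is the line along which they close (so a half turn about z gives the same grasp; the last joint's range is limited). The gripper opens to 88 mm and grips with 3 to 60 N. Pads are 18 mm wide; open, the fingers measure 123 mm over their backs; the gripper's body (75 mm by 187 mm) begins 45 mm behind the grasp point.
Start: joints at [0.034, 0.689, -0.195, 1.565, 0.157, 0.902, -0.215], TCP at [625.023, 0.026, 238.743] pointing down, gripper open.
Joint ranges: [-3.01, 3.01], [-0.46, 2.08], [-1.47, 1.51], [0.13, 2.56], [-1, 4.14], [0.04, 2.09], [-2.66, 2.66]. Speed limits (rad/s): [2.57, 2.57, 3.14, 3.14, 3.14, 3.14, 3.14].

## Interface

Orientations are given as a 3x3 rotation matrix whose columns are the frame's x, y, z axes.
In Python, from bench import sense, get_image, close_job, find_in, place_of gives the robot as it stands.
- The arm moves only by the tool apply_moves, never from a script. Its argument "plan" is a list of rows, each a list of 5 numbers: the shift along the tool's x, y, z in cm, then the turn about the tool's z in rad, then the closure in counts, from 0 (fully open) to 255 (shut). In form: [[x, y, z, spin, jaw], ...]. A call has 1 to 20 rows; each row is the pose to reach, as a shift and turn from the pose commanded when the call began, along the tool's axes at that moment; what a row does not reach only later rows make up. A row lasts 1/12 s, in which the tool goes at most 41.7 mm and 7.16 degrees, less where a joint would pass 70% of its speed; a pose out of reach is approached as far as the arm can. A call with a gripper value outside its range is refused whole. The fingers move at their own pace and stop on an object; the grip force is fixed at half the most. Time passes only in rows, so rows that repeat a pose let the fingers close. It gives the time, the measured TCP pose, the force, the opening and the grip force at its end, in the units of the state.
- sense(): the state, without advancing time (a new reading comes with each control period).
- get_image(name): name is "scene" or "side" or "wrist"; returns a dict with "frame" (480x640x3 uint8, red, green, blue), "vertical_fov" (degrees; the focal length in pixels is half the picture's height over the tangent of half this angle, whatever the lens; pixels are square), "cx", "cy" (the principal point, pixels), "origin" and "orientation" of the camera in the world; the wrist camera has in their place "tool_from_camera" (4x4, takes a point from camera to tool coordinates, whose origin is the TCP and whose axes are the flange's). Camera axes: x right, y down, z forward; pixel columns grow to the right and rows downward; lengths in mm; the calibration is good to about 2 mm. A picture is of the moment at which its call begins: read the wrist's pose just before it. There is no depth.
- close_job(): hands the job in; it is judged then, once.
Trained networks look in a picture, given as the dict that the camera call returned (one of the last four; its "shot" number tells which), for a name from the list of things; names that differ only in an ending like _2 or _b are one class to them, and where a whole thing is asked for, a point or a joint stands for the part that bears it (a point fixed in the world has none). Each returns a list of dicts, best first, with "p" (0 to 1); they miss things now and then, are a little off and sometimes report something else, mostly with a low value. They report only what shows in the picture. A call takes as long as a camera call.
- find_in(picture, query): "point" ([column, row] in pixels, amid what is visible of it).
- place_of(picture, query): "point" ([column, row] in pixels: a listed point, or the origin of a listed thing).
The state is a dict: "time_s": time; "q": joint angles; "joint_velocities": joint speeds; "effort": joint torques, N m; "tcp_pos": TCP position; "tcp_rot": TCP orientation; "wrist_force": force on the tool from outside, world axes, zero at the start; "wrist_torque": the same for the moment, N m; "grip_width": finger opening in mm; "finger_force": force on a finger pad.
Only numpy, scipy, OpenCV 4.12 (cv2) and the standard library are available. Lean on these libraries where they do the work, as an engineer would, in place of code of your own. Each camera call takes 0.05 s, during which the arm holds its last target. There are 200 camera calls.

## Task

Pick out the four reflector lamps from the loose parts on the bench and put each one away in the empty near cell of the stock tray that already holds lamps of its own kind, standing flat on its face with the cap up. Set them down gently rather than dropping them, and leave the flat disc lamp and the black lampholder where they are.

Things in the scene. Friction and masses are not known exactly. Their poses are not given: they have to be found in the camera images.
- lamp_r39: Loose small white reflector lamp, 39 mm across, 67 mm tall, 24-49 g; one of the four to put away. Stands on its flat round face, cap up; round about z. Origin: centre of the face (underside), z up. Bulb 39 mm wide up to 14 mm height, narrowing to 19 mm at 42 mm; slim metal screw cap 14 mm across from 42 to 62 mm height (grip there), contact stud above.
- lamp_gu10: Loose short white two-pin spot lamp with grey ribs, 50 mm across, 54 mm tall, 35-70 g; one of the four to put away. Stands on its flat round face, cap up; round about z. Origin: centre of the face (underside), z up. Cone narrows from 50 to 30 mm wide at 28 mm height; white barrel 27 mm across from 28 to 47 mm height (grip there), two metal pins above.
- lamp_r63: Loose tall white smooth conical reflector lamp, 63 mm across, 104 mm tall, 59-119 g; one of the four to put away. Stands on its flat round face, cap up; round about z. Origin: centre of the face (underside), z up. Bulb 63 mm wide up to 22 mm height, narrowing to 30 mm at 76 mm; metal screw cap 26 mm across from 76 to 99 mm height (grip there), contact stud above.
- lamp_par30: Loose big flood lamp, white cone with aluminium fins, 95 mm across, 90 mm tall, 140-280 g; one of the four to put away. Stands on its flat round face, cap up; round about z. Origin: centre of the face (underside), z up. Cone narrows to 43 mm wide at 50 mm height, neck 33 mm to 62 mm; metal screw cap 26 mm across from 62 to 85 mm height (grip there), contact stud above.
- tray_r39: Fixed open cardboard tray with three small 39 mm reflector lamps (fixed, like the loose one) in its far cell. 244 (x) by 126 (y) mm, walls 40 high, 4 thick, floor 4 thick, 26 mm high divider at x = 0. Origin: centre of underside; x points from the empty near cell to the stocked far one, away from the robot. Near cell: 116 by 118 mm inside, centre x = -60 mm, y = 0. The four trays swap places.
- tray_gu10: Fixed open cardboard tray with two short 50 mm two-pin spot lamps (fixed, like the loose one) in its far cell. 244 (x) by 126 (y) mm, walls 40 high, 4 thick, floor 4 thick, 26 mm high divider at x = 0. Origin: centre of underside; x points from the empty near cell to the stocked far one, away from the robot. Near cell: 116 by 118 mm inside, centre x = -60 mm, y = 0. The four trays swap places.
- tray_r63: Fixed open cardboard tray with one tall 63 mm smooth conical lamp (fixed, like the loose one) in its far cell. 244 (x) by 126 (y) mm, walls 40 high, 4 thick, floor 4 thick, 26 mm high divider at x = 0. Origin: centre of underside; x points from the empty near cell to the stocked far one, away from the robot. Near cell: 116 by 118 mm inside, centre x = -60 mm, y = 0. The four trays swap places.
- tray_par30: Fixed open cardboard tray with one big 95 mm finned flood lamp (fixed, like the loose one) in its far cell. 244 (x) by 126 (y) mm, walls 40 high, 4 thick, floor 4 thick, 26 mm high divider at x = 0. Origin: centre of underside; x points from the empty near cell to the stocked far one, away from the robot. Near cell: 116 by 118 mm inside, centre x = -60 mm, y = 0. The four trays swap places.
- disc_lamp: Loose flat white disc lamp, 75 mm across, 28 mm tall, not a reflector lamp: to be left alone. Origin: centre of the underside.
- lampholder: Loose black plastic lampholder with a brass stub on top, 47 mm across, 68 mm tall: to be left alone. Origin: centre of the underside.

How it is judged:
By the outcome, as a careful person would: the job done as asked, in the order asked, and still so for the second after the job is handed in, with the robot touching nothing.
It also fails if it takes over 118 s, if anything falls off the work surface, if the arm or the gripper's body presses on something with over 40 N, if the wrist force passes 120 N, or if a joint passes its speed limit or range.

## Working session

There is one attempt and no reset: what is moved stays moved. The work goes in short steps, Python scripts to look and compute and a tool call to move; the robot and the scene stay as the last step left them, time stands still between calls to the robot, and variables do not carry over. Pictures are saved under pics/ and viewed, at most 14 in all, crops included, and the job is handed in when it is done.

Besides the shell and the picture viewer there is one more tool, called after "Request:" as name(argument=value, ...), one argument or row to a line, values as JSON. apply_moves: Moves the arm, as the interface text tells. Its arguments: {"type":"object","properties":{"plan":{"type":"array","items":{"type":"array","items":{"type":"number"}}}},"required":["plan"]}

```bash
mkdir -p pics; cat > h.py <<'E'
import numpy as np,cv2
from bench import sense,get_image,close_job,find_in,place_of
def cam(p,s=None):
    if "origin" in p: return np.array(p["origin"],float),np.array(p["orientation"],float)
    T=np.array(p["tool_from_camera"],float);R=np.array(s["tcp_rot"]);return R@T[:3,3]+np.array(s["tcp_pos"]),R@T[:3,:3]
def ray(p,uv,z,s=None):
    o,R=cam(p,s);f=240/np.tan(np.radians(p["vertical_fov"])/2)
    d=R@np.array([(uv[0]-p["cx"])/f,(uv[1]-p["cy"])/f,1]);return (o+d*(z-o[2])/d[2]).round(1)
def proj(p,X,s=None):
    o,R=cam(p,s);f=240/np.tan(np.radians(p["vertical_fov"])/2)
    c=R.T@(np.array(X)-o);return (c[:2]/c[2]*f+[p["cx"],p["cy"]]).round(1)
def save(p,n): cv2.imwrite("pics/"+n,p["frame"][:,:,::-1])
E
python3 - <<'E'
from h import *
s=sense();print(s["tcp_rot"],s["grip_width"])
for c in ["scene","side"]:
    p=get_image(c);save(p,c+"0.png");print(c,cam(p)[0],p["vertical_fov"])
    for n in "lamp_r39 lamp_gu10 lamp_r63 lamp_par30 tray_r39 tray_gu10 tray_r63 tray_par30 disc_lamp lampholder".split():
        print(n,[(round(d["p"],2),np.round(d["point"]),ray(p,d["point"],0)[:2]) for d in place_of(p,n)[:4]])
E
```

```text
[[-6.91589063e-05  9.99998326e-01 -1.82859428e-03]
 [ 9.99999986e-01  6.88748754e-05 -1.55389952e-04]
 [-1.55263747e-04 -1.82860500e-03 -9.99998316e-01]] 88.2891473114843
scene [1438.15650811 -147.27245973  670.83688502] 47.099150416717684
lamp_r39 [(0.76, array([282., 226.]), array([453.6, -54.7])), (0.6, array([174., 226.]), array([ 400.5, -285.6])), (0.45, array([427., 191.]), array([386. , 299.1]))]
lamp_gu10 [(0.69, array([423., 196.]), array([403.1, 284.1]))]
lamp_r63 [(0.76, array([282., 226.]), array([453.6, -54.7])), (0.6, array([174., 226.]), array([ 400.5, -285.6])), (0.45, array([427., 191.]), array([386. , 299.1]))]
lamp_par30 [(0.71, array([333., 214.]), array([433.5,  62.5])), (0.22, array([279., 225.]), array([449.1, -60.8]))]
tray_r39 [(0.77, array([284., 293.]), array([671.4, -80.1])), (0.67, array([374., 277.]), array([662.4,  92.9]))]
tray_gu10 [(0.69, array([459., 273.]), array([686.8, 252.9]))]
tray_r63 [(0.77, array([284., 293.]), array([671.4, -80.1])), (0.67, array([374., 277.]), array([662.4,  92.9]))]
tray_par30 [(0.89, array([186., 314.]), array([ 689. , -
[... 346 characters left out ...]
92., 189.]), array([396.5, 276.3]))]
lamp_r63 [(0.82, array([288., 461.]), array([ 392.9, -290.6])), (0.57, array([273., 309.]), array([453. , -63.2]))]
lamp_par30 [(0.58, array([281., 375.]), array([ 425.3, -176. ]))]
tray_r39 [(0.76, array([402., 278.]), array([676. , -85.1])), (0.6, array([354., 216.]), array([665.6,  82.2]))]
tray_gu10 [(0.91, array([330., 164.]), array([690. , 247.1]))]
tray_r63 [(0.76, array([402., 278.]), array([676. , -85.1])), (0.6, array([354., 216.]), array([665.6,  82.2]))]
tray_par30 [(0.94, array([473., 364.]), array([ 692.2, -266.8]))]
disc_lamp [(0.85, array([236., 261.]), array([425.9,  57.3]))]
lampholder [(0.78, array([208., 222.]), array([403.5, 171.9]))]
```

View pics/scene0.png

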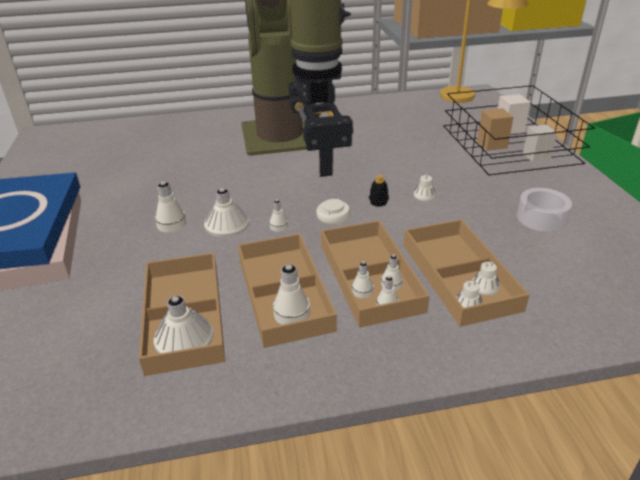

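View pics/side0.png

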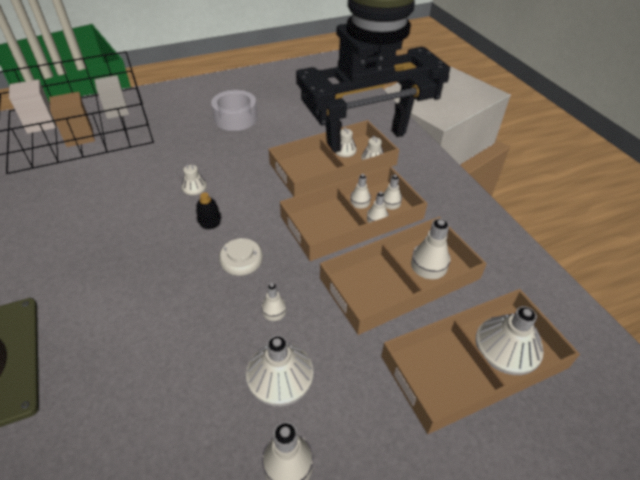

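The scene picture shows, left to right: loose R63 (170,225), PAR30 (226,225), R39 (278,225), disc (333,210), lampholder (379,200), GU10 (425,195). The trays run PAR30, R63, R39, GU10 from left to right. The side view agrees.

```bash
python3 - <<'E'
from h import *
p=get_image("side");q=get_image("scene")
C={"par30":[(383,350),(430,425),(574,355),(518,295)],"r63":[(321,277),(362,327),(484,267),(443,222)],"r39":[(280,209),(315,254),(425,208),(388,170)],"gu10":[(269,157),(293,192),(398,155),(367,124)]}
for k,v in C.items():
    # refine rim corners: near-left, near-right, far-right, far-left; rim top z=40 except 'near-right','far-right' bottom ambiguity
    P=np.array([ray(p,u,0 if i in(1,) else 40)[:2] for i,u in enumerate(v)]);print(k,P.tolist(),P.mean(0))
# loose lamps: cap tops in both
L={"r63":(104,(285,430),(165,185)),"par30":(90,(278,341),(222,191)),"r39":(67,(272,286),(277,201))}
for k,(z,a,b) in L.items(): print(k,ray(p,a,z),ray(q,b,z))
s=sense();w=get_image("wrist");save(w,"wrist0.png");print(cam(w,s),w["vertical_fov"])
big=cv2.resize(p["frame"][100:440,250:590],(600,600),interpolation=cv2.INTER_CUBIC);cv2.imwrite("pics/sidecrop.png",big[:,:,::-1])
E
```

```text
par30 [[565.2, -214.4], [585.0, -319.6], [809.0, -322.6], [804.5, -208.3]] [ 690.925 -266.225]
r63 [[536.2, -60.7], [569.5, -147.1], [790.2, -141.3], [786.3, -26.9]] [670.55 -94.  ]
r39 [[529.3, 113.4], [560.3, 21.1], [776.0, 16.7], [766.7, 140.3]] [658.075  72.875]
gu10 [[561.2, 268.6], [583.6, 192.3], [809.7, 176.3], [802.2, 302.4]] [689.175 234.9  ]
r63 [ 392.7 -292.4  104. ] [ 402.9 -285.3  104. ]
par30 [ 425.6 -174.8   90. ] [ 430.1 -171.3   90. ]
r39 [452.6 -68.9  67. ] [457.7 -61.6  67. ]
(array([624.10239304,  83.55331008, 384.23615745]), array([[ 9.99999892e-01, -4.22441565e-04,  1.92302994e-04],
       [-3.39638495e-04, -9.48369508e-01, -3.17167402e-01],
       [ 3.16358990e-04,  3.17167302e-01, -9.48369549e-01]])) 70.46908397866963
```

View pics/sidecrop.png

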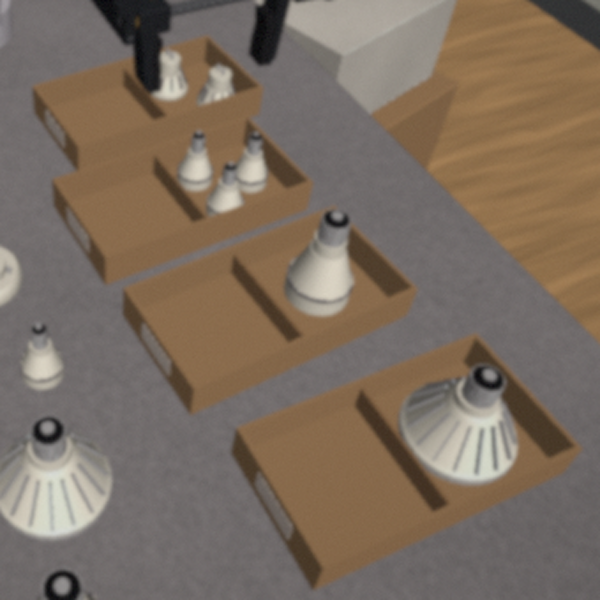

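View pics/wrist0.png

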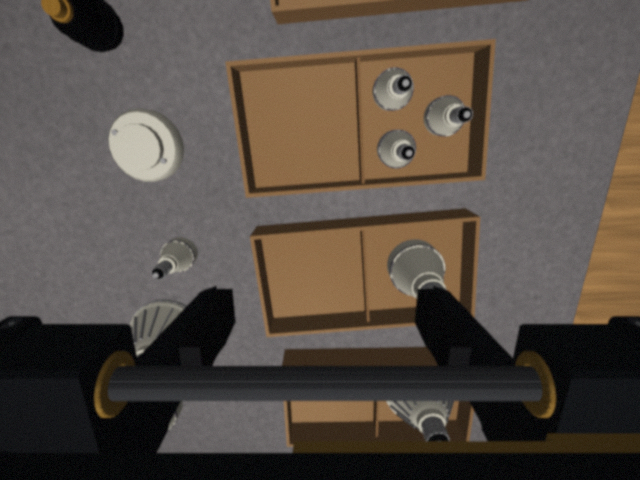

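The wrist view shows the R39 tray rim corners at (228,65), (494,42), (486,178), (248,193) and the R63 tray rim at (252,232), (478,213), (476,322), (267,334). The loose R39's cap tip is at (157,270).

```bash
python3 - <<'E'
from h import *
s=sense();w=get_image("wrist")
for k,v in {"r39":[(228,65),(494,42),(486,178),(248,193)],"r63":[(252,232),(478,213),(476,322),(267,334)]}.items():
    P=np.array([ray(w,u,40,s)[:2] for u in v]);print(k,P.tolist(),P.mean(0))
    m=P.mean(0);a=(P[1]+P[2]-P[0]-P[3]);a/=np.hypot(*a);print("yaw",np.arctan2(a[1],a[0]),"cell",m-60*a)
print(ray(w,(157,270),67,s))
for n in ["lamp_r39","tray_r39","tray_r63","tray_par30","tray_gu10"]: print(n,[(round(d["p"],2),np.round(d["point"]),ray(w,d["point"],0,s)) for d in place_of(w,n)[:4]])
E
```

```text
r39 [[536.2, 135.9], [775.9, 154.3], [786.9, 33.3], [545.9, 18.1]] [661.225  85.4  ]
yaw 0.0697845632805276 cell [601.37103728  81.2163238 ]
r63 [[547.2, -23.6], [784.0, -3.0], [800.3, -133.4], [556.3, -149.4]] [671.95 -77.35]
yaw 0.07597659956533208 cell [612.12309002 -81.90421153]
[454.  -55.5  67. ]
lamp_r39 [(0.62, array([181., 252.]), array([451.2, -61. ,   0. ]))]
tray_r39 [(0.68, array([358., 124.]), array([659.7,  85.4,   0. ])), (0.61, array([365., 265.]), array([673.9, -78.9,   0. ]))]
tray_r63 [(0.68, array([358., 124.]), array([659.7,  85.4,   0. ])), (0.61, array([365., 265.]), array([673.9, -78.9,   0. ]))]
tray_par30 []
tray_gu10 []
```

Request:
apply_moves(
  plan=[
    [-6,-17.2,0,0,0],
    [-6,-17.2,6,0,0],
    [-6,-17.2,10.9,0,0],
    [-6,-17.2,10.9,0,0],
    [-6,-17.2,10.9,0,0],
    [-6,-17.2,10.9,0,0],
    [-6,-17.2,10.9,0,0],
    [-6,-17.2,10.9,0,0],
    [-6,-17.2,10.9,0,0],
  ],
)

```text
time_s: 2.3
tcp_pos: [455.8, -59.4, 130.5]
tcp_rot: [[-0.001, 1.0, 0.004], [1.0, 0.001, 0.001], [0.001, 0.004, -1.0]]
wrist_force: [0.8, 0.1, 0.1]
grip_width: 88.3
finger_force: 0.0
```

```bash
cat > look.py <<'E'
import sys
from h import *
n,h=sys.argv[1],float(sys.argv[2])
s=sense();w=get_image("wrist");save(w,sys.argv[3]);print(np.round(s["tcp_pos"],1),np.round(s["tcp_rot"],3).tolist(),s["time_s"])
for f in (place_of,find_in):
    print(f.__name__,[(round(d["p"],2),np.round(d["point"]),ray(w,d["point"],0 if f is place_of else h/2,s)) for d in f(w,n)[:3]])
E
python3 look.py lamp_r39 67 w1.png
```

```text
[455.8 -59.4 130.5] [[-0.001, 1.0, 0.004], [1.0, 0.001, 0.001], [0.001, 0.004, -1.0]] 2.3
call [(0.97, array([319., 230.]), array([450.3, -59.8,   0. ])), (0.58, array([262., 437.]), array([ 388.6, -290. ,    0. ]))]
call [(0.91, array([257., 438.]), array([ 392.3, -253.2,   33.5])), (0.82, array([319., 235.]), array([450.8, -53.9,  33.5]))]
```

View pics/w1.png

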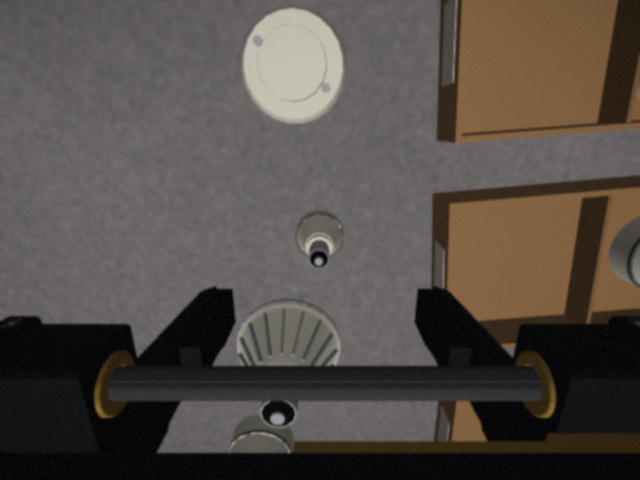

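The picture shows the R39 directly below at (319,235), cap at (318,258), between the fingers. The network and my fix agree on about (450.5, -60).

Request:
apply_moves(
  plan=[
    [0,-0.3,0,0,0],
    [0,-0.3,4,0,0],
    [0,-0.3,7,0,0],
    [0,-0.3,8.7,0,0],
    [0,-0.3,8.7,0,0],
    [0,-0.3,8.7,0,0],
    [0,-0.3,8.7,0,0],
  ],
)

```text
time_s: 3.03
tcp_pos: [450.6, -60.0, 43.6]
tcp_rot: [[-0.0, 1.0, 0.001], [1.0, 0.0, -0.0], [-0.0, 0.001, -1.0]]
wrist_force: [-0.3, -0.1, 0.1]
grip_width: 88.0
finger_force: 0.0
```

Request:
apply_moves(
  plan=[
    [0,0,0,0,255],
    [0,0,0,0,255],
    [0,0,0,0,255],
    [0,0,0,0,255],
    [0,0,0,0,255],
    [0,0,0,0,255],
    [0,0,0,0,255],
    [0,0,0,0,255],
    [0,0,0,0,255],
    [0,0,0,0,255],
  ],
)

```text
time_s: 3.87
tcp_pos: [450.0, -60.0, 42.7]
tcp_rot: [[-0.0, 1.0, -0.0], [1.0, 0.0, -0.0], [-0.0, -0.0, -1.0]]
wrist_force: [-0.0, -0.4, 0.3]
grip_width: 23.3
finger_force: 0.0
```

Request:
apply_moves(
  plan=[
    [0,0,0,0,255],
    [0,0,0,0,255],
    [0,0,0,0,255],
    [0,0,0,0,255],
    [0,0,0,0,255],
    [0,0,0,0,255],
  ],
)

```text
time_s: 4.37
tcp_pos: [449.8, -60.0, 42.7]
tcp_rot: [[-0.0, 1.0, -0.0], [1.0, 0.0, 0.0], [0.0, -0.0, -1.0]]
wrist_force: [-0.6, 0.6, 0.0]
grip_width: 13.1
finger_force: 30.1
```

Request:
apply_moves(
  plan=[
    [0,0,-3,0,255],
    [0,0,-7,0,255],
    [2,2,-8,0,255],
    [5,5,-8,0,255],
    [8,8,-8,0,255],
    [11,11,-8,0,255],
    [14.1,15.1,-8,0,255],
    [14.1,15.1,-8,0,255],
    [14.1,15.1,-8,0,255],
    [14.1,15.1,-8,0,255],
    [14.1,15.1,-8,0,255],
    [14.1,15.1,-8,0,255],
  ],
)

```text
time_s: 5.37
tcp_pos: [599.5, 79.0, 122.5]
tcp_rot: [[0.002, 1.0, -0.002], [1.0, -0.002, -0.002], [-0.002, -0.002, -1.0]]
wrist_force: [0.9, -1.0, -1.0]
grip_width: 12.9
finger_force: 30.1
```

```bash
python3 look.py tray_r39 8 w2.png
```

```text
[599.5  79.  122.5] [[0.002, 1.0, -0.002], [1.0, -0.002, -0.002], [-0.002, -0.002, -1.0]] 5.3667
call [(0.8, array([400., 223.]), array([659.9,  86.9,   0. ]))]
call [(0.94, array([497., 413.]), array([ 768.7, -108. ,    4. ])), (0.79, array([432., 218.]), array([684.2,  91.5,   4. ]))]
```

View pics/w2.png

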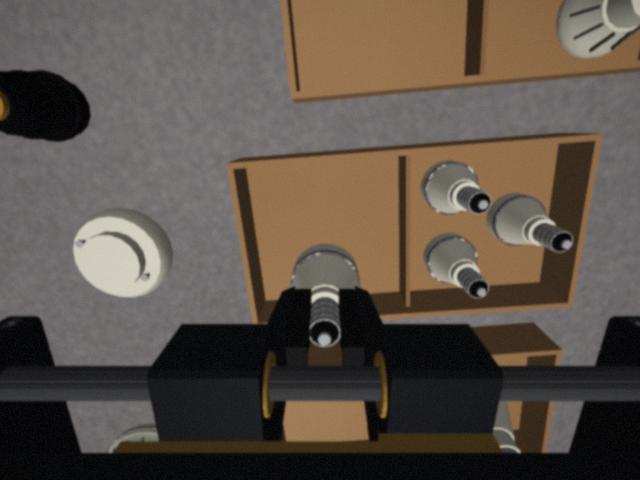

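The R39 hangs upright in the jaws over the near cell of the three-lamp tray (cell spans columns 240–405). Lowering it now.

Request:
apply_moves(
  plan=[
    [0,0,3,0,255],
    [0,0,5.5,0,255],
    [0,0,6.5,0,255],
    [0,0,7.0,0,255],
    [0,0,7.2,0,255],
    [0,0,7.4,0,255],
    [0,0,7.6,0,255],
    [0,0,7.6,0,255],
    [0,0,7.6,0,255],
  ],
)

```text
time_s: 6.27
tcp_pos: [601.5, 81.1, 47.4]
tcp_rot: [[0.0, 1.0, 0.001], [1.0, -0.0, 0.0], [0.0, 0.001, -1.0]]
wrist_force: [-0.5, -0.2, 1.0]
grip_width: 13.0
finger_force: 30.1
```

Request:
apply_moves(
  plan=[
    [0,0,0.05,0,255],
    [0,0,0.05,0,255],
    [0,0,0.05,0,150],
    [0,0,0.05,0,150],
    [0,0,0.05,0,150],
    [0,0,0.05,0,150],
    [0,0,0.05,0,150],
    [0,0,0.05,0,150],
    [0,0,-2,0,150],
    [0,0,-5,0,150],
    [0,0,-8,0,100],
    [0,0,-12,0,0],
    [0,0,-14,0,0],
    [0,0,-14,0,0],
  ],
)

```text
time_s: 7.43
tcp_pos: [604.2, 81.7, 191.9]
tcp_rot: [[0.0, 1.0, 0.01], [1.0, -0.0, 0.002], [0.002, 0.01, -1.0]]
wrist_force: [0.9, 0.7, 0.1]
grip_width: 60.9
finger_force: 0.0
```

Request:
apply_moves(
  plan=[
    [19.8,-20.3,5,0,0],
    [19.8,-20.3,5,0,0],
    [19.8,-20.3,5,0,0],
    [19.8,-20.3,5,0,0],
    [19.8,-20.3,5,0,0],
    [19.8,-20.3,5,0,0],
    [19.8,-20.3,5,0,0],
    [19.8,-20.3,5,0,0],
    [19.8,-20.3,5,0,0],
    [19.8,-20.3,5,0,0],
    [19.8,-20.3,5,0,0],
    [19.8,-20.3,5,0,0],
  ],
)

```text
time_s: 8.43
tcp_pos: [399.4, 277.4, 136.7]
tcp_rot: [[0.003, 1.0, 0.001], [1.0, -0.003, -0.001], [-0.001, 0.001, -1.0]]
wrist_force: [0.5, 0.9, -0.1]
grip_width: 88.3
finger_force: 0.0
```

```bash
python3 look.py lamp_gu10 54 w3.png
```

```text
[399.4 277.4 136.7] [[0.003, 1.0, 0.001], [1.0, -0.003, -0.001], [-0.001, 0.001, -1.0]] 8.4333
call [(0.91, array([326., 219.]), array([400.2, 284.8,   0. ]))]
call [(0.86, array([328., 220.]), array([401.6, 291. ,  27. ]))]
```

View pics/w3.png

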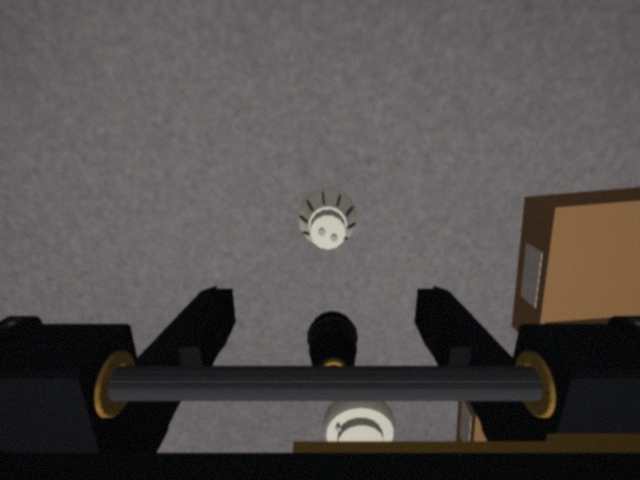

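The GU10 is at (328,220), with its barrel top at (328,231), which puts it at about (401.5, 286.5). The lampholder (332,340) is well clear of it.

Request:
apply_moves(
  plan=[
    [0.75,0.35,0,0,0],
    [0.75,0.35,4,0,0],
    [0.75,0.35,8,0,0],
    [0.75,0.35,10.4,0,0],
    [0.75,0.35,10.75,0,0],
    [0.75,0.35,10.75,0,0],
    [0.75,0.35,10.75,0,200],
    [0.75,0.35,10.75,0,255],
    [0.75,0.35,10.75,0,255],
    [0.75,0.35,10.75,0,255],
    [0.75,0.35,10.75,0,255],
    [0.75,0.35,10.75,0,255],
    [0.75,0.35,10.75,0,255],
    [0.75,0.35,10.75,0,255],
    [0.75,0.35,10.75,0,255],
    [0.75,0.35,10.75,0,255],
    [0.75,0.35,10.75,0,255],
    [0.75,0.35,10.75,0,255],
  ],
)

```text
time_s: 10.08
tcp_pos: [401.5, 286.5, 29.2]
tcp_rot: [[-0.0, 1.0, 0.0], [1.0, 0.0, -0.0], [-0.0, 0.0, -1.0]]
wrist_force: [-1.0, 1.4, -0.2]
grip_width: 26.1
finger_force: 30.0
```

Request:
apply_moves(
  plan=[
    [0,0,-3,0,255],
    [0,0,-7,0,255],
    [0,3,-9,0,255],
    [-4.1,22.7,-9,0,255],
    [-4.1,22.7,-9,0,255],
    [-4.1,22.7,-9,0,255],
    [-4.1,22.7,-9,0,255],
    [-4.1,22.7,-9,0,255],
    [-4.1,22.7,-9,0,255],
    [-4.1,22.7,-9,0,255],
    [-4.1,22.7,-9,0,255],
    [-4.1,22.7,-9,0,255],
  ],
)

```text
time_s: 11.08
tcp_pos: [626.4, 246.6, 118.8]
tcp_rot: [[-0.002, 1.0, -0.003], [1.0, 0.002, 0.0], [0.0, -0.003, -1.0]]
wrist_force: [-0.4, 0.2, 0.0]
grip_width: 26.1
finger_force: 30.0
```

```bash
python3 look.py tray_gu10 8 w4.png
```

```text
[626.4 246.6 118.8] [[-0.002, 1.0, -0.003], [1.0, 0.002, 0.0], [0.0, -0.003, -1.0]] 11.0833
call [(0.85, array([407., 227.]), array([692.2, 252.1,   0. ]))]
call [(0.78, array([449., 220.]), array([723.4, 259.4,   4. ]))]
```

View pics/w4.png

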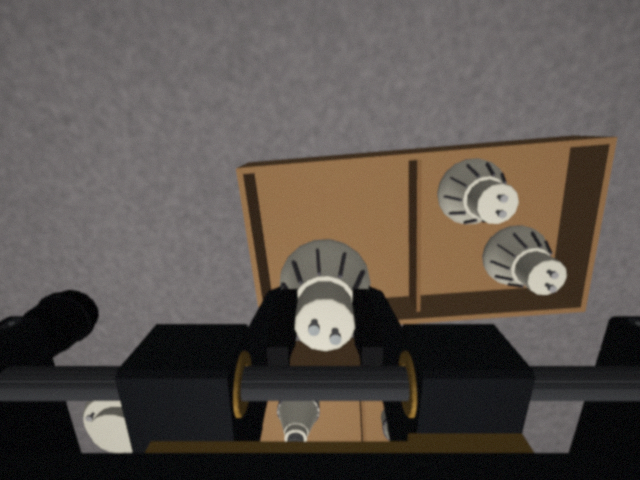

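The GU10 hangs upright over the two-lamp tray's near cell (columns 245–415), and the tray centre reads (691, 251).

Request:
apply_moves(
  plan=[
    [0.2,0.2,3,0,255],
    [0.2,0.2,6,0,255],
    [0.2,0.2,7.5,0,255],
    [0.2,0.2,8.0,0,255],
    [0.2,0.2,8.2,0,255],
    [0.2,0.2,8.4,0,255],
    [0.2,0.2,8.55,0,255],
    [0.2,0.2,8.6,0,255],
    [0.2,0.2,8.6,0,255],
    [0.2,0.2,8.6,0,255],
  ],
)

```text
time_s: 12.07
tcp_pos: [631.0, 247.7, 34.1]
tcp_rot: [[0.0, 1.0, 0.001], [1.0, -0.0, 0.001], [0.001, 0.001, -1.0]]
wrist_force: [0.3, -0.3, 0.1]
grip_width: 26.6
finger_force: 30.0
```

Request:
apply_moves(
  plan=[
    [0,0,0.04,0,255],
    [0,0,0.08,0,255],
    [0,0,0.08,0,255],
    [0,0,0.08,0,130],
    [0,0,0.08,0,130],
    [0,0,0.08,0,130],
    [0,0,0.08,0,130],
    [0,0,0.08,0,130],
    [0,0,0.08,0,130],
    [0,0,-2,0,130],
    [0,0,-5,0,130],
    [0,0,-9,0,60],
    [0,0,-13,0,0],
    [0,0,-17,0,0],
    [0,0,-17,0,0],
  ],
)

```text
time_s: 13.32
tcp_pos: [635.3, 249.8, 212.4]
tcp_rot: [[0.001, 1.0, 0.015], [1.0, -0.001, 0.007], [0.007, 0.015, -1.0]]
wrist_force: [1.3, 0.7, 1.7]
grip_width: 67.7
finger_force: 0.0
```

Request:
apply_moves(
  plan=[
    [-42.1,-20.4,2,0,0],
    [-42.1,-20.4,4.3,0,0],
    [-42.1,-20.4,4.3,0,0],
    [-42.1,-20.4,4.3,0,0],
    [-42.1,-20.4,4.3,0,0],
    [-42.1,-20.4,4.3,0,0],
    [-42.1,-20.4,4.3,0,0],
    [-42.1,-20.4,4.3,0,0],
    [-42.1,-20.4,4.3,0,0],
    [-42.1,-20.4,4.3,0,0],
    [-42.1,-20.4,4.3,0,0],
    [-42.1,-20.4,4.3,0,0],
    [-42.1,-20.4,4.3,0,0],
    [-42.1,-20.4,4.3,0,0],
    [-42.1,-20.4,4.3,0,0],
    [-42.1,-20.4,4.3,0,0],
    [-42.1,-20.4,4.3,0,0],
  ],
)

```text
time_s: 14.73
tcp_pos: [427.5, -172.0, 160.3]
tcp_rot: [[-0.003, 1.0, 0.001], [1.0, 0.003, 0.001], [0.001, 0.001, -1.0]]
wrist_force: [-0.5, 0.4, 0.0]
grip_width: 88.1
finger_force: 0.0
```

```bash
python3 look.py lamp_par30 90 w5.png
```

```text
[ 427.5 -172.   160.3] [[-0.003, 1.0, 0.001], [1.0, 0.003, 0.001], [0.001, 0.001, -1.0]] 14.7333
call [(0.77, array([317., 219.]), array([ 419.9, -171.3,    0. ]))]
call [(0.91, array([318., 220.]), array([ 421.7, -159.2,   45. ]))]
```

View pics/w5.png

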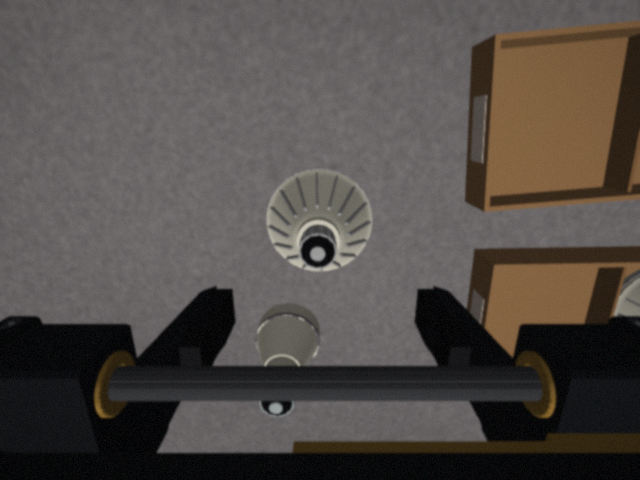

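The PAR30 is directly below, face centre at (319,219) and cap at (318,251). That puts it at about (423.5, -171).

Request:
apply_moves(
  plan=[
    [0.2,-0.3,0,0,0],
    [0.2,-0.3,4,0,0],
    [0.2,-0.3,8,0,0],
    [0.2,-0.3,9.5,0,0],
    [0.2,-0.3,9.7,0,0],
    [0.2,-0.3,9.7,0,0],
    [0.2,-0.3,9.7,0,200],
    [0.2,-0.3,9.7,0,255],
    [0.2,-0.3,9.7,0,255],
    [0.2,-0.3,9.7,0,255],
    [0.2,-0.3,9.7,0,255],
    [0.2,-0.3,9.7,0,255],
    [0.2,-0.3,9.7,0,255],
    [0.2,-0.3,9.7,0,255],
    [0.2,-0.3,9.7,0,255],
    [0.2,-0.3,9.7,0,255],
    [0.2,-0.3,9.7,0,255],
    [0.2,-0.3,9.7,0,255],
  ],
)

```text
time_s: 16.38
tcp_pos: [422.9, -171.5, 63.1]
tcp_rot: [[0.0, 1.0, -0.001], [1.0, -0.0, 0.0], [0.0, -0.001, -1.0]]
wrist_force: [-2.4, 0.2, -0.4]
grip_width: 25.7
finger_force: 30.0
```

Request:
apply_moves(
  plan=[
    [0,0,-2,0,255],
    [0,0,-5,0,255],
    [0,1,-9,0,255],
    [0,4,-9,0,255],
    [0,8,-9,0,255],
    [-3,12,-9,0,255],
    [-6,16,-9,0,255],
    [-9.2,19,-9,0,255],
    [-9.2,20.7,-9,0,255],
    [-9.2,20.7,-9,0,255],
    [-9.2,20.7,-9,0,255],
    [-9.2,20.7,-9,0,255],
    [-9.2,20.7,-9,0,255],
  ],
)

```text
time_s: 17.47
tcp_pos: [629.1, -262.2, 152.6]
tcp_rot: [[-0.001, 1.0, -0.003], [1.0, 0.001, 0.001], [0.001, -0.003, -1.0]]
wrist_force: [-0.3, 0.1, -2.6]
grip_width: 25.7
finger_force: 30.0
```

```bash
python3 look.py tray_par30 8 w6.png
```

```text
[ 629.1 -262.2  152.6] [[-0.001, 1.0, -0.003], [1.0, 0.001, 0.001], [0.001, -0.003, -1.0]] 17.4667
call [(0.8, array([396., 223.]), array([ 692.7, -263. ,    0. ]))]
call [(0.89, array([455., 203.]), array([ 742.8, -243.4,    4. ]))]
```

View pics/w6.png

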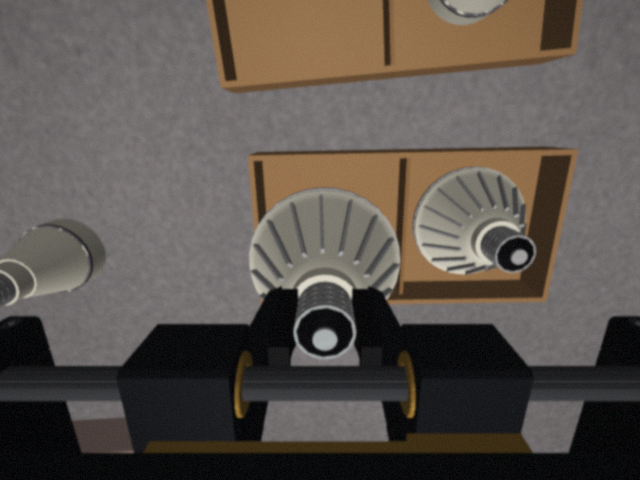

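The PAR30 hangs upright. The tray rim corners are at (251,155), (576,150) and (547,299), and the divider top runs from (403,158) to (400,298).

```bash
python3 - <<'E'
from h import *
s=sense();w=get_image("wrist")
print([ray(w,u,40,s)[:2] for u in [(251,155),(576,150),(547,299)]],[ray(w,u,26,s)[:2] for u in [(403,158),(400,298)]],place_of(w,"tray_par30")[0])
E
```

```text
[array([ 574.1, -200.1]), array([ 814.3, -196.3]), array([ 818.6, -319.6])] [array([ 690.2, -203.4]), array([ 696.6, -326.3])] {'point': [393.7, 220.8], 'p': 0.79}
```

Request:
apply_moves(
  plan=[
    [0,0.35,2,0,255],
    [0,0.35,4,0,255],
    [0,0.35,6,0,255],
    [0,0.35,7.2,0,255],
    [0,0.35,7.8,0,255],
    [0,0.35,8.1,0,255],
    [0,0.35,8.3,0,255],
    [0,0.35,8.5,0,255],
    [0,0.35,8.55,0,255],
    [0,0.35,8.55,0,255],
    [0,0.35,8.55,0,255],
  ],
)

```text
time_s: 18.63
tcp_pos: [634.4, -263.6, 68.4]
tcp_rot: [[0.0, 1.0, 0.001], [1.0, -0.0, -0.0], [-0.0, 0.001, -1.0]]
wrist_force: [0.1, 0.1, -1.7]
grip_width: 25.2
finger_force: 30.0
```

Request:
apply_moves(
  plan=[
    [0,0,0.05,0,255],
    [0,0,0.1,0,255],
    [0,0,0.12,0,255],
    [0,0,0.12,0,255],
    [0,0,0.12,0,255],
  ],
)

```text
time_s: 19.05
tcp_pos: [634.2, -263.6, 67.1]
tcp_rot: [[0.0, 1.0, 0.0], [1.0, -0.0, -0.0], [-0.0, 0.0, -1.0]]
wrist_force: [-2.3, 0.8, 3.3]
grip_width: 25.7
finger_force: 30.0
```

Request:
apply_moves(
  plan=[
    [0,0,0,0,130],
    [0,0,0,0,130],
    [0,0,0,0,130],
    [0,0,0,0,130],
    [0,0,0,0,130],
    [0,0,0,0,130],
    [0,0,-2,0,130],
    [0,0,-5,0,100],
    [0,0,-9,0,0],
    [0,0,-11,0,0],
    [-2.6,-23.8,-11,0,0],
    [-2.6,-23.8,-11,0,0],
    [-2.6,-23.8,-11,0,0],
    [-2.6,-23.8,-11,0,0],
    [-2.6,-23.8,-11,0,0],
    [-2.6,-23.8,-11,0,0],
    [-2.6,-23.8,-11,0,0],
    [-2.6,-23.8,-11,0,0],
    [-2.6,-23.8,-11,0,0],
  ],
)

```text
time_s: 20.63
tcp_pos: [397.6, -289.6, 176.9]
tcp_rot: [[-0.0, 1.0, 0.003], [1.0, 0.0, -0.0], [-0.001, 0.003, -1.0]]
wrist_force: [0.2, -0.8, 1.0]
grip_width: 88.4
finger_force: 0.0
```

```bash
python3 look.py lamp_r63 104 w7.png; python3 - <<'E'
from h import *
s=sense();w=get_image("wrist");print([(d["point"],ray(w,d["point"],0,s)) for d in place_of(w,"lamp_r63")[:2]])
E
```

```text
[ 397.6 -289.6  176.9] [[-0.0, 1.0, 0.003], [1.0, 0.0, -0.0], [-0.001, 0.003, -1.0]] 20.6333
call [(0.57, array([316., 216.]), array([ 389. , -290.2,    0. ]))]
call [(0.75, array([318., 226.]), array([ 391.4, -285.5,   52. ]))]
[([318.1, 217.9], array([ 391.2, -291.5,    0. ]))]
```

View pics/w7.png

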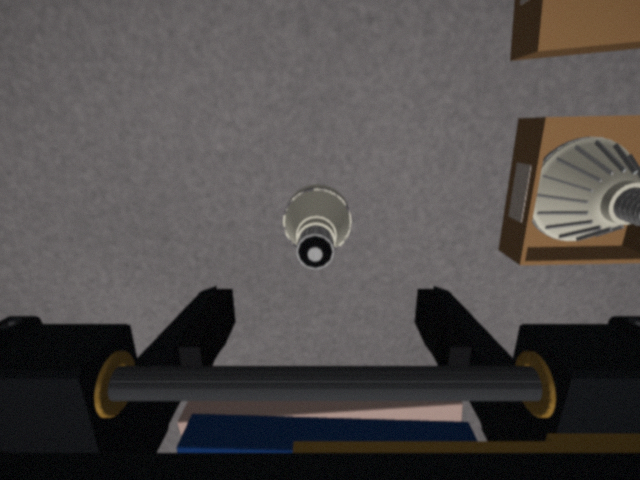

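The PAR30 stands upright in its cell. The R63 is below at (317,217), about (391.5, -290), with its cap between the jaws.

Request:
apply_moves(
  plan=[
    [0,-0.4,0,0,0],
    [0,-0.4,4,0,0],
    [0,-0.4,8,0,0],
    [0,-0.4,9.8,0,0],
    [0,-0.4,10,0,0],
    [0,-0.4,10,0,0],
    [0,-0.4,10,0,200],
    [0,-0.4,10,0,255],
    [0,-0.4,10,0,255],
    [0,-0.4,10,0,255],
    [0,-0.4,10,0,255],
    [0,-0.4,10,0,255],
    [0,-0.4,10,0,255],
    [0,-0.4,10,0,255],
    [0,-0.4,10,0,255],
    [0,-0.4,10,0,255],
    [0,-0.4,10,0,255],
    [0,-0.4,10,0,255],
  ],
)

```text
time_s: 22.38
tcp_pos: [391.4, -289.5, 76.5]
tcp_rot: [[0.0, 1.0, -0.001], [1.0, -0.0, 0.0], [0.0, -0.001, -1.0]]
wrist_force: [-0.7, 0.7, 2.6]
grip_width: 25.8
finger_force: 30.9
```

Request:
apply_moves(
  plan=[
    [0,0,-2,0,255],
    [0,0,-5,0,255],
    [1,0,-9,0,255],
    [4,2,-9.5,0,255],
    [8,5,-9.5,0,255],
    [20.7,22.1,-9.5,0,255],
    [20.7,22.1,-9.5,0,255],
    [20.7,22.1,-9.5,0,255],
    [20.7,22.1,-9.5,0,255],
    [20.7,22.1,-9.5,0,255],
    [20.7,22.1,-9.5,0,255],
    [20.7,22.1,-9.5,0,255],
    [20.7,22.1,-9.5,0,255],
    [20.7,22.1,-9.5,0,255],
    [20.7,22.1,-9.5,0,255],
  ],
)

```text
time_s: 23.63
tcp_pos: [611.6, -84.4, 171.3]
tcp_rot: [[0.002, 1.0, -0.002], [1.0, -0.002, -0.001], [-0.001, -0.002, -1.0]]
wrist_force: [0.4, -0.3, -0.8]
grip_width: 25.6
finger_force: 30.9
```

```bash
python3 look.py tray_r63 8 w8.png
```

```text
[611.6 -84.4 171.3] [[0.002, 1.0, -0.002], [1.0, -0.002, -0.001], [-0.001, -0.002, -1.0]] 23.6333
call [(0.95, array([387., 213.]), array([670.6, -80.6,   0. ])), (0.67, array([382.,  10.]), array([657.1,  86.6,   0. ]))]
call [(0.97, array([422., 203.]), array([702.2, -69.9,   4. ])), (0.67, array([396.,  51.]), array([669.7,  56.4,   4. ]))]
```

View pics/w8.png

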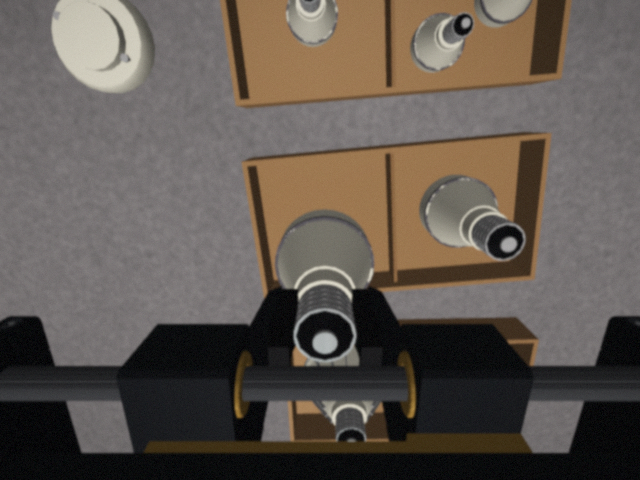

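The R63 is upright over its tray's near cell, and the tray fix agrees with the earlier one. The R39 is standing in its cell at the top of the picture.

Request:
apply_moves(
  plan=[
    [0,0,2,0,255],
    [0,0,4,0,255],
    [0,0,6,0,255],
    [0,0,7.5,0,255],
    [0,0,8.2,0,255],
    [0,0,8.6,0,255],
    [0,0,8.8,0,255],
    [0,0,9.0,0,255],
    [0,0,9.0,0,255],
    [0,0,9.0,0,255],
  ],
)

```text
time_s: 24.62
tcp_pos: [613.6, -82.5, 82.3]
tcp_rot: [[0.0, 1.0, 0.001], [1.0, -0.0, -0.0], [-0.0, 0.001, -1.0]]
wrist_force: [0.3, 0.1, -1.2]
grip_width: 25.2
finger_force: 30.9
```

Request:
apply_moves(
  plan=[
    [0,0,0.05,0,255],
    [0,0,0.1,0,255],
    [0,0,0.12,0,255],
    [0,0,0.12,0,255],
    [0,0,0.12,0,255],
  ],
)

```text
time_s: 25.03
tcp_pos: [613.2, -82.5, 80.5]
tcp_rot: [[-0.0, 1.0, 0.0], [1.0, 0.0, -0.0], [-0.0, 0.0, -1.0]]
wrist_force: [-0.5, -0.7, 1.4]
grip_width: 25.8
finger_force: 31.0
```

In contact with the tray floor. Releasing and retreating.

Request:
apply_moves(
  plan=[
    [0,0,0,0,130],
    [0,0,0,0,130],
    [0,0,0,0,130],
    [0,0,0,0,130],
    [0,0,0,0,130],
    [0,0,0,0,130],
    [0,0,-2,0,130],
    [0,0,-5,0,100],
    [0,0,-9,0,0],
    [0,0,-13,0,0],
    [0,-6,-16,0,0],
    [0,-12,-16,0,0],
    [0,-16,-16,0,0],
    [0,-16,-16,0,0],
    [0,-16,-16,0,0],
    [0,-16,-16,0,0],
  ],
)

```text
time_s: 26.37
tcp_pos: [450.2, -82.8, 240.6]
tcp_rot: [[0.0, 1.0, -0.002], [1.0, -0.0, -0.001], [-0.001, -0.002, -1.0]]
wrist_force: [1.2, -0.4, 0.2]
grip_width: 87.8
finger_force: 0.0
```

```bash
python3 - <<'E'
from h import *
p=get_image("side");save(p,"side9.png")
for n in "lamp_r39 lamp_gu10 lamp_r63 lamp_par30 disc_lamp lampholder".split(): print(n,[(round(d["p"],2),ray(p,d["point"],0)[:2]) for d in place_of(p,n)[:4]])
E
```

```text
lamp_r39 [(0.87, array([601.6,  87.5])), (0.75, array([614.3, -88.7]))]
lamp_gu10 [(0.64, array([631.6, 245.1]))]
lamp_r63 [(0.87, array([601.6,  87.5])), (0.75, array([614.3, -88.7]))]
lamp_par30 [(0.84, array([ 640.9, -271.6]))]
disc_lamp [(0.63, array([426.9,  55.9]))]
lampholder [(0.72, array([406.5, 176.5]))]
```

View pics/side9.png

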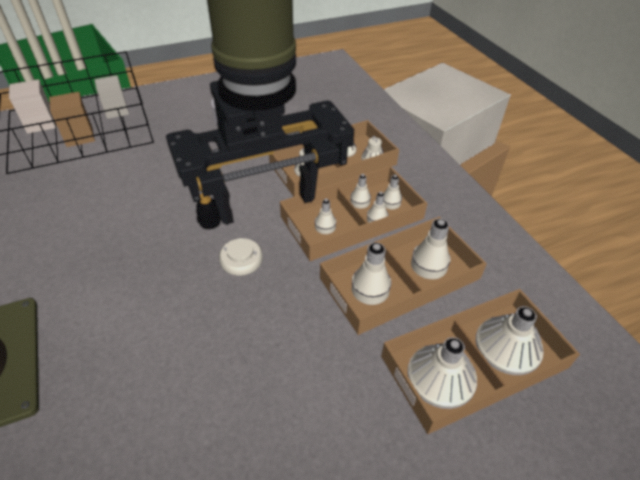

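The picture shows the R39 (325,218), R63 (373,272) and PAR30 (445,370) standing in the right cells, with the disc and lampholder untouched. The GU10 is partly hidden by the gripper but is detected at (632, 245), in its cell.

```bash
python3 -c "
from h import *
print(close_job())"
```

```text
the job is handed in; nothing more can be done
None
```

All four lamps are set down in the near cells of their matching trays, the disc lamp and lampholder were left where they were, and the job was handed in at about 26 s; the GU10's final position rests on a detection, as the gripper partly hid it in the last picture.

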